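Build the day and night pill towers on the window sill

ROBOT

A 6-joint arm with a two-finger parallel gripper is mounted at the origin on the work surface. World frame = base frame: x ahead of the robot, y to its left, z up, the work surface at z = 0. Lengths are in m, angles in rad, forces in N, time in s.
With the tool pointing down it reaches from about 0.35 to 0.775 m from the base axis. Payload 7.3 kg.
Tool frame: the origin (TCP) lies between the finger pads; the fingertips stand robot.tcp_to_tips ahead of it and the grasp point (between the pads) lies 2 mm behind it (robot.tcp_to_tips is the distance from the TCP to the fingertips, in m); y points along the fingers, x is the direction in which the jaws open and shut, and the axes are right-handed (so a half turn about y gives the same grasp; the last joint's range is limited). The gripper opens to 92 mm and grips with 3 to 60 N. Pads are 19 mm wide; open, the fingers measure 130 mm over their backs; the gripper's body (75 mm by 190 mm) begins 47 mm behind the grasp point.
Start: joints at [1.187, 0.342, 1.524, -0, 1.275, -0.146], TCP at [0.124, 0.51, 0.244] pointing down, gripper open.
Joint ranges: [-2.53, 2.53], [-0.77, 2.02], [0.04, 2.7], [-1, 4.14], [0.28, 2.66], [-3.11, 3.11]. Speed limits (rad/s): [2.57, 2.57, 3.14, 3.14, 3.14, 3.14].

INTERFACE

Orientations are given as [roll, pitch, yaw] about the fixed x, y, z axes, in that order (R = Rz(yaw) Ry(pitch) Rx(roll)).
In Python, from cell import status, read_camera, get_calibration, robot gives the robot as it stands.
- The arm moves only by the shell command python3 -m creep 'ROWS' [FORCE]. ROWS is JSON, a list of rows, each an object of numbers: "dx", "dy", "dz": the shift along the tool's x, y, z in m; "rx", "ry", "rz": the turn, a rotation vector about the tool's x, y, z in rad; "gripper": the opening, from 0 (shut) to 1 (fully open). A call has 1 to 20 rows; each row is the pose to reach, as a shift and turn from the pose commanded when the call began, along the tool's axes at that moment; what a row does not reach only later rows make up. A row lasts 1/8 s, in which the tool goes at most 62.5 mm and 10.7 degrees, less where a joint would pass 70% of its speed; a pose out of reach is approached as far as the arm can. A call with a gripper value outside its range is refused whole. The fingers move at their own pace and stop on an object; FORCE is the grip in N (left out, the last holds). Time passes only in rows, so rows that repeat a pose let the fingers close. It gives the time, the measured TCP pose, the force and the opening at its end, in the units of the state.
- status.observe(): the state, without advancing time (a new reading comes with each control period).
- read_camera(name): name is "side" or "top" or "wrist"; returns (picture, depth): 480x640x3 uint8, red, green, blue; 480x640 float32, m along the optical axis (not along the pixel's ray), 0 where there is no reading.
- get_calibration(name): a dict with "fx", "fy", "cx", "cy" (pixels), "D" ([k1, k2, p1, p2, k3] as OpenCV has them; the pictures are not rectified), "xyz" and "rotation" of the camera in the world; the wrist camera has in their place "mount" (4x4, takes a point from camera to tool coordinates, whose origin is the TCP and whose axes are the tool frame's). Camera axes: x right, y down, z forward; pixel columns grow to the right and rows downward; lengths in m; the calibration is good to about 2 mm. A picture is of the moment at which its call begins: read the wrist's pose just before it. get_calibration takes no time and is no camera call.
- robot.hand_in(): hands the job in, once; it reports no verdict.
The state is a dict: "time": time; "qpos": joint angles; "qvel": joint speeds; "joint_efforts": joint torques, N m; "tool_pos": TCP position; "tool_rot": TCP orientation; "contact_force": force on the tool from outside, world axes, zero at the start; "torque": the same for the moment, N m; "opening": finger opening in m.
Only numpy, scipy, OpenCV 4.12 (cv2) and the standard library are available. Lean on these libraries where they do the work, as an engineer would, in place of code of your own. Each camera call takes 0.05 s, during which the arm holds its last target.

TASK

Put the two pill towers together on their stands. Day tower, on the yellow stand: the red pot at the bottom, the white pot on it and the yellow lid on top; night tower, on the black stand: the blue pot and the black lid on top, every piece sitting fully down and level in the one below and let go. Leave the bell timer, the frosted vial and the green bowl standing where they are.

Things in the scene. Friction and masses are not known exactly. Their poses are not given: they have to be found in the camera images.
- yellow_stand: Yellow plastic tower stand, fixed: round base 90 mm across, 4 mm thick, with a raised collar 64 mm across, top at 14 mm, whose round recess is 50 mm across and 8 mm deep. A seated pot's body rests on the collar, foot in the recess, its origin 9 mm above the stand's. Origin: centre of the underside, z up.
- black_stand: Black plastic tower stand, fixed: round base 90 mm across, 4 mm thick, with a raised collar 64 mm across, top at 14 mm, whose round recess is 50 mm across and 8 mm deep. A seated pot's body rests on the collar, foot in the recess, its origin 9 mm above the stand's. Origin: centre of the underside, z up.
- red_pot: Red open round plastic pill pot, 37 mm high: foot 38 mm across, 5 mm high, under a body 56 mm across; wall 3 mm, mouth 50 mm across, 28 mm deep, tiny pills on its floor (no obstacle); 50 g. On a stand or pot its foot drops 5 mm into the mouth below (6 mm play all round) and its body rests on that rim; a piece on a pot sits 32 mm above that pot. Starts upright, loose. Origin: centre of the underside, z up.
- white_pot: White open round plastic pill pot, 37 mm high: foot 38 mm across, 5 mm high, under a body 56 mm across; wall 3 mm, mouth 50 mm across, 28 mm deep, tiny pills on its floor (no obstacle); 50 g. On a stand or pot its foot drops 5 mm into the mouth below (6 mm play all round) and its body rests on that rim; a piece on a pot sits 32 mm above that pot. Starts upright, loose. Origin: centre of the underside, z up.
- blue_pot: Blue open round plastic pill pot, 37 mm high: foot 38 mm across, 5 mm high, under a body 56 mm across; wall 3 mm, mouth 50 mm across, 28 mm deep, tiny pills on its floor (no obstacle); 50 g. On a stand or pot its foot drops 5 mm into the mouth below (6 mm play all round) and its body rests on that rim; a piece on a pot sits 32 mm above that pot. Starts upright, loose. Origin: centre of the underside, z up.
- yellow_lid: Yellow plastic pot lid: foot 38 mm across, 5 mm high; disc 56 mm across from 5 to 10 mm; upright round knob 20 mm across from 10 to 38 mm height (grip this); 40 g. Its foot drops into a pot's mouth and the disc rests on the rim, its origin then 32 mm above the pot's. Starts upright, loose. Origin: centre of the underside, z up.
- black_lid: Black plastic pot lid: foot 38 mm across, 5 mm high; disc 56 mm across from 5 to 10 mm; upright round knob 20 mm across from 10 to 38 mm height (grip this); 40 g. Its foot drops into a pot's mouth and the disc rests on the rim, its origin then 32 mm above the pot's. Starts upright, loose. Origin: centre of the underside, z up.
- bell_timer: Chrome bell-shaped kitchen timer with a dial on top, 68 mm across, 64 mm high, 250 g, loose; leave alone. Origin at the centre of its underside, z up.
- frosted_vial: Tall frosted glass vial with a metal cap, 34 mm across, 118 mm high, 90 g, loose and easily knocked over; leave alone. Origin at the centre of its underside, z up.
- green_bowl: Green melamine bowl, 120 mm across the rim, 45 mm high, loose, beyond the other things; leave alone. Origin at the centre of its underside, z up.

How it is judged:
At the end, for the whole second after the job is handed in: Yellow stand: red pot, white pot, yellow lid; black stand: blue pot, black lid, in that order upwards. Each seated within 9 mm sideways and 2.5 mm in height, tilted under 0.09 rad and at rest (under 20 mm/s) (horizontal distance between red_pot and yellow_stand below 0.009 m and z of red_pot in the frame of yellow_stand between 0.0065 and 0.0115 m and angle between each of red_pot, white_pot, yellow_lid, blue_pot, black_lid's own z axis and vertical below 0.09 rad and horizontal distance between white_pot and red_pot below 0.009 m and z of white_pot in the frame of red_pot between 0.0295 and 0.0345 m and horizontal distance between yellow_lid and white_pot below 0.009 m and z of yellow_lid in the frame of white_pot between 0.0295 and 0.0345 m and horizontal distance between blue_pot and black_stand below 0.009 m and z of blue_pot in the frame of black_stand between 0.0065 and 0.0115 m and horizontal distance between black_lid and blue_pot below 0.009 m and z of black_lid in the frame of blue_pot between 0.0295 and 0.0345 m and linear speed of each of red_pot, white_pot, blue_pot, yellow_lid, black_lid below 0.02 m/s); the robot touches nothing.
It fails at once if bell timer moved more than 30 mm or tipped more than 0.4 rad (distance of bell_timer from where it was at the start of the episode above 0.03 m or angle between bell_timer's own z axis and vertical above 0.4 rad).
It fails at once if frosted vial moved more than 30 mm or tipped more than 0.4 rad (distance of frosted_vial from where it was at the start of the episode above 0.03 m or angle between frosted_vial's own z axis and vertical above 0.4 rad).
It fails at once if green bowl moved more than 30 mm or tipped more than 0.4 rad (distance of green_bowl from where it was at the start of the episode above 0.03 m or angle between green_bowl's own z axis and vertical above 0.4 rad).
It also fails if it takes over 128 s, if anything falls off the work surface, if the arm or the gripper's body presses on something with over 40 N, if the wrist force passes 120 N, or if a joint passes its speed limit or range.

## Working session

There is one attempt and no reset: what is moved stays moved. The work goes in short steps, Python scripts to look and compute and a shell command to move; the robot and the scene stay as the last step left them, time stands still between calls to the robot, and variables do not carry over. Pictures are saved under pics/ and viewed, and the job is handed in when it is done.

```bash
ls; mkdir -p pics
python3 - <<'E'
from cell import status, read_camera, get_calibration, robot
import numpy as np, cv2
print(status.observe()); print(robot.tcp_to_tips)
for n in ("top","side"):
    p,d=read_camera(n); cv2.imwrite(f"pics/{n}0.png",p[:,:,::-1]); np.savez(f"{n}0.npz",p=p,d=d)
for n in ("top","side","wrist"): print(get_calibration(n))
E
```

```text
pics
{'time': 0.0, 'qpos': array([ 1.18700079e+00,  3.42720168e-01,  1.52502948e+00,  5.87244799e-06,
        1.27542454e+00, -1.45996932e-01]), 'qvel': array([ 0.00168111,  0.0005594 ,  0.00189714, -0.00085507,  0.00015808,
        0.0009301 ]), 'joint_efforts': array([-3.74082538e-04, -4.31237340e+01, -2.44224000e+01,  7.17547699e-02,
        5.59571455e-02, -7.32491162e-05]), 'tool_pos': array([0.12349672, 0.50986201, 0.24304193]), 'tool_rot': array([-1.57056069e+00,  1.56389147e-03,  1.33299619e+00]), 'contact_force': array([0.87707277, 1.14324574, 0.21632101]), 'torque': array([-0.05105709,  0.02854952, -0.00236758]), 'opening': 0.09167098827279895}
0.017
{'fx': 467.1450884752637, 'fy': 467.1450884752637, 'cx': 323.0978681222745, 'cy': 239.58911105236024, 'D': array([0.03758575, 0.        , 0.        , 0.        , 0.        ]), 'xyz': array([ 0.49289762, -0.0104162 ,  1.00404789]), 'rotation': array([-2.98263576,  0.02695356, -1.57831751])}
{'fx': 454.08960185965884, 'fy': 454.08960185965884, 'cx': 322.48637624769066, 'cy': 241.98316450006536, 'D': array([0.0397836, 0.       , 0.       , 0.       , 0.       ]), 'xyz': array([0.19404186, 0.38695358, 0.61136291]), 'rotation': array([-2.32967538,  0.01526631, -2.32863273])}
{'fx': 337.43417751643284, 'fy': 337.43417751643284, 'cx': 318.7302987673577, 'cy': 243.81777157632808, 'D': array([-0.02765694,  0.        ,  0.        ,  0.        ,  0.        ]), 'mount': array([[ 9.99999409e-01, -1.06146578e-03,  2.36758605e-04,
         3.02005873e-04],
       [-4.95105185e-04, -2.50497810e-01,  9.68117039e-01,
        -1.40717732e-01],
       [-9.68315594e-04, -9.68116584e-01, -2.50498187e-01,
         6.82613737e-02],
       [ 0.00000000e+00,  0.00000000e+00,  0.00000000e+00,
         1.00000000e+00]])}
```

View pics/top0.png

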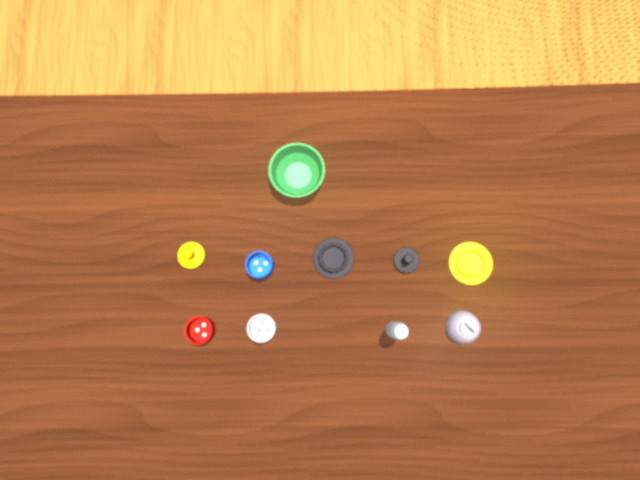

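View pics/side0.png

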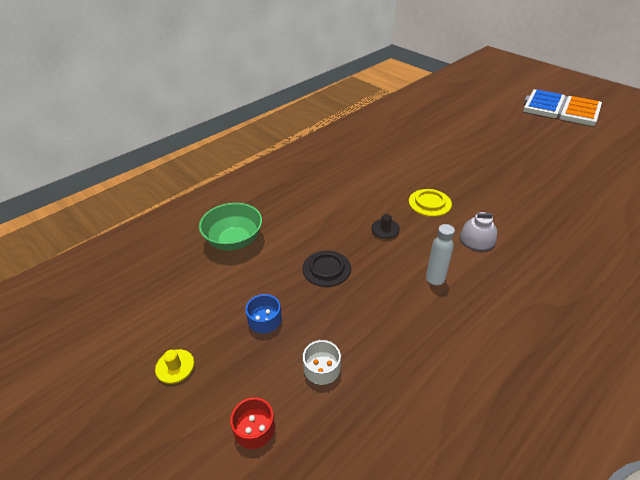

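The top view shows the yellow lid at (191,255), blue pot (259,265), black stand (333,258), black lid (406,260), yellow stand (471,263), red pot (200,331), white pot (262,328), vial (398,331), timer (463,327) and bowl (297,171). The side view shows all of them standing upright.

```bash
cat > h.py <<'E'
import numpy as np, cv2
from scipy.spatial.transform import Rotation as Ro
from cell import status, read_camera, get_calibration, robot
def world(name,d,st=None):
    c=get_calibration(name); K=np.array([[c['fx'],0,c['cx']],[0,c['fy'],c['cy']],[0,0,1]])
    v,u=np.mgrid[0:480,0:640]
    n=cv2.undistortPoints(np.stack([u,v],-1).reshape(-1,1,2).astype(np.float64),K,c['D']).reshape(480,640,2)
    P=np.dstack([n*d[...,None],d])
    if name=='wrist':
        M=c['mount']; P=P@M[:3,:3].T+M[:3,3]
        return P@Ro.from_euler('xyz',st['tool_rot']).as_matrix().T+st['tool_pos']
    return P@Ro.from_euler('xyz',c['rotation']).as_matrix().T+c['xyz']
def fit(Q):
    # circle fit
    A=np.c_[2*Q,np.ones(len(Q))]; s=np.linalg.lstsq(A,(Q**2).sum(1),rcond=None)[0]
    return s[:2],np.sqrt(s[2]+s[0]**2+s[1]**2)
def topring(X,m,lo,hi):
    # centre from min enclosing circle of points in a height band
    s=m&(X[...,2]>lo)&(X[...,2]<hi); Q=X[s][:,:2]
    if len(Q)<5: return None
    (c,r)=cv2.minEnclosingCircle(Q.astype(np.float32)); return np.round(c,4),round(2*r,4),len(Q)
E
cat > m.py <<'E'
from h import *
for n in("top","side"):
    f=np.load(n+"0.npz"); X=world(n,f['d']); print(n)
    near={'ylid':None}
    if n=='top':
        px=dict(ylid=(191,255),blue=(259,265),bstand=(333,258),blid=(406,260),ystand=(471,263),red=(200,331),white=(262,328),vial=(398,331),timer=(463,327),bowl=(297,171))
        C={k:X[v,u][:2] for k,(u,v) in px.items()}
    V=f['d']>0
    print('table z',np.median(X[V][(np.abs(X[V][:,2])<.02)][:,2]))
    for k,c in C.items():
        m=V&(np.hypot(X[...,0]-c[0],X[...,1]-c[1])<(.075 if k=='bowl' else .055))
        z=X[m][:,2]; 
        bands={'ylid':[(.005,.016),(.033,.043)],'blid':[(.005,.016),(.033,.043)],'ystand':[(.010,.02),(.002,.02)],'bstand':[(.010,.02),(.002,.02)],'vial':[(.1,.13)],'timer':[(.02,.08)],'bowl':[(.035,.055)]}.get(k,[(.032,.042)])
        print(k,np.round(c,3),'zmax %.4f'%np.percentile(z,99.5),[topring(X,m,*b) for b in bands])
E
python3 m.py
```

```text
top
table z 0.0005816778986620363
ylid [0.619 0.293] zmax 0.0402 [(array([0.6192, 0.2938]), 0.1036, 442), (array([0.6231, 0.3012]), 0.0201, 72)]
blue [0.599 0.153] zmax 0.0394 [(array([0.5987, 0.1488]), 0.0558, 133)]
bstand [ 0.612 -0.006] zmax 0.0177 [(array([ 0.614 , -0.0102]), 0.0702, 296), (array([ 0.612 , -0.0056]), 0.1098, 1403)]
blid [ 0.603 -0.156] zmax 0.0399 [(array([ 0.6074, -0.1522]), 0.0981, 462), (array([ 0.6074, -0.1623]), 0.0197, 70)]
ystand [ 0.599 -0.298] zmax 0.0173 [(array([ 0.5954, -0.2909]), 0.0765, 307), (array([ 0.5994, -0.2984]), 0.1099, 1515)]
red [0.461 0.276] zmax 0.0400 [(array([0.4646, 0.2713]), 0.0572, 164)]
white [0.466 0.145] zmax 0.0400 [(array([0.4684, 0.1431]), 0.0575, 149)]
vial [ 0.462 -0.125] zmax 0.1206 [(array([ 0.4624, -0.1304]), 0.0255, 158)]
timer [ 0.467 -0.26 ] zmax 0.0649 [(array([ 0.467 , -0.2701]), 0.0637, 776)]
bowl [0.807 0.072] zmax 0.0477 [(array([0.7992, 0.0704]), 0.1201, 591)]
side
table z -0.0009511923410508438
ylid [0.619 0.293] zmax 0.0383 [(array([0.6223, 0.3008]), 0.0572, 776), (array([0.622, 0.3  ]), 0.022, 139)]
blue [0.599 0.153] zmax 0.0367 [(array([0.5968, 0.1507]), 0.0586, 230)]
bstand [ 0.612 -0.006] zmax 0.0151 [(array([ 0.6137, -0.0066]), 0.0669, 326), (array([ 0.6139, -0.0106]), 0.1011, 1332)]
blid [ 0.603 -0.156] zmax 0.0383 [(array([ 0.6063, -0.1612]), 0.0577, 352), (array([ 0.6061, -0.1615]), 0.0202, 60)]
ystand [ 0.599 -0.298] zmax 0.0150 [(array([ 0.5987, -0.2958]), 0.0663, 208), (array([ 0.5968, -0.294 ]), 0.1068, 824)]
red [0.461 0.276] zmax 0.0374 [(array([0.4646, 0.2708]), 0.0581, 387)]
white [0.466 0.145] zmax 0.0371 [(array([0.4668, 0.143 ]), 0.0573, 284)]
vial [ 0.462 -0.125] zmax 0.1182 [(array([ 0.4615, -0.1299]), 0.0267, 232)]
timer [ 0.467 -0.26 ] zmax 0.0639 [(array([ 0.4641, -0.2696]), 0.0599, 743)]
bowl [0.807 0.072] zmax 0.0458 [(array([0.799 , 0.0688]), 0.1221, 669)]
```

```bash
python3 -m creep '[{"dx":-0.152,"dz":-0.388,"dy":0.043,"ry":1.333,"gripper":1},{"dx":-0.152,"dz":-0.388,"dy":0.043,"ry":1.333},{"dx":-0.152,"dz":-0.388,"dy":0.043,"ry":1.333},{"dx":-0.152,"dz":-0.388,"dy":0.043,"ry":1.333},{"dx":-0.152,"dz":-0.388,"dy":0.043,"ry":1.333},{"dx":-0.152,"dz":-0.388,"dy":0.043,"ry":1.333},{"dx":-0.152,"dz":-0.388,"dy":0.043,"ry":1.333},{"dx":-0.152,"dz":-0.388,"dy":0.043,"ry":1.333},{"dx":-0.152,"dz":-0.388,"dy":0.043,"ry":1.333},{"dx":-0.152,"dz":-0.388,"dy":0.043,"ry":1.333},{"dx":-0.152,"dz":-0.388,"dy":0.043,"ry":1.333}]' 20
cat > w.py <<'E'
from h import *
import sys
st=status.observe(); p,d=read_camera('wrist'); n=sys.argv[1]
cv2.imwrite(f'pics/{n}.png',p[:,:,::-1]); np.savez(n+'.npz',p=p,d=d)
X=world('wrist',d,st); V=d>0
print(st['time'],st['tool_pos'],st['tool_rot'],st['opening'])
for a in sys.argv[2:]:
    x,y,r,lo,hi=map(float,a.split(','))
    m=V&(np.hypot(X[...,0]-x,X[...,1]-y)<r); print(a,topring(X,m,lo,hi))
E
python3 w.py w1 .465,.271,.05,.03,.045
python3 - <<'E'
from h import *
for n in("top","side"):
    f=np.load(n+"0.npz"); X=world(n,f['d']); p=f['p'].astype(int)
    yel=(p[...,0]>120)&(p[...,1]>100)&(p[...,2]<90)
    blk=(p.max(-1)<75)&((p.max(-1)-p.min(-1))<18)
    for k,c,m in(('y',(.597,-.295),yel),('b',(.613,-.008),blk)):
        m=m&(np.hypot(X[...,0]-c[0],X[...,1]-c[1])<.065)
        print(n,k,topring(X,m,.0,.03),topring(X,m,.010,.02),np.hypot(*(X[m][:,:2]-c).T).max())
E
```

```text
0.1 [0.12351637 0.50991695 0.24313326] [-1.57061448e+00  1.35433160e-03  1.33303592e+00] 0.09204060313945749
.465,.271,.05,.03,.045 None
top y (array([ 0.5971, -0.2951]), 0.1299, 1562) (array([ 0.5951, -0.2911]), 0.0763, 289) 0.06498612854044908invalid input at $[0]: expected keys dx, dy, dz, rx, ry, rz, gripper
Traceback (most recent call last):
ValueError: zero-size array to reduction operation maximum which has no identity
```

View pics/w1.png

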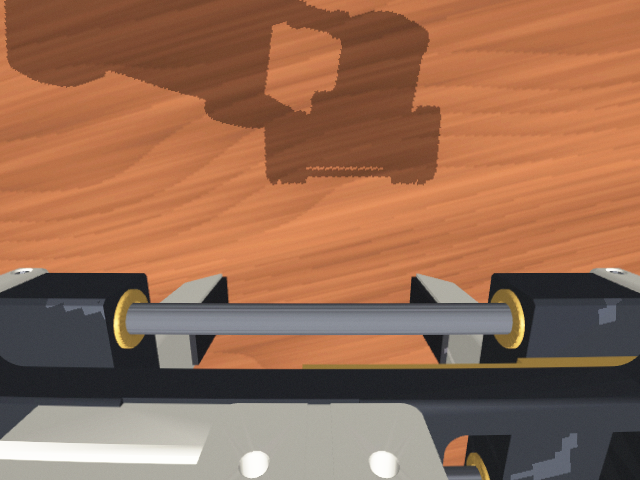

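The move was refused because every row needs all the keys. The wrist view shows bare table at the top, with the fingertips near (190,330) and (440,330). I'll send the move again with full rows.

```bash
python3 -m creep '[{"dx":-0.152,"dy":0.043,"dz":-0.388,"rx":0,"ry":1.333,"rz":0,"gripper":1},{"dx":-0.152,"dy":0.043,"dz":-0.388,"rx":0,"ry":1.333,"rz":0,"gripper":1},{"dx":-0.152,"dy":0.043,"dz":-0.388,"rx":0,"ry":1.333,"rz":0,"gripper":1},{"dx":-0.152,"dy":0.043,"dz":-0.388,"rx":0,"ry":1.333,"rz":0,"gripper":1},{"dx":-0.152,"dy":0.043,"dz":-0.388,"rx":0,"ry":1.333,"rz":0,"gripper":1},{"dx":-0.152,"dy":0.043,"dz":-0.388,"rx":0,"ry":1.333,"rz":0,"gripper":1},{"dx":-0.152,"dy":0.043,"dz":-0.388,"rx":0,"ry":1.333,"rz":0,"gripper":1},{"dx":-0.152,"dy":0.043,"dz":-0.388,"rx":0,"ry":1.333,"rz":0,"gripper":1},{"dx":-0.152,"dy":0.043,"dz":-0.388,"rx":0,"ry":1.333,"rz":0,"gripper":1},{"dx":-0.152,"dy":0.043,"dz":-0.388,"rx":0,"ry":1.333,"rz":0,"gripper":1},{"dx":-0.152,"dy":0.043,"dz":-0.388,"rx":0,"ry":1.333,"rz":0,"gripper":1}]' 20
python3 w.py w2 .465,.271,.05,.03,.045
python3 - <<'E'
from h import *
for n in("top","side"):
    f=np.load(n+"0.npz"); X=world(n,f['d']); p=f['p'].astype(int)
    yel=(p[...,0]>120)&(p[...,1]>100)&(p[...,2]<90)
    blk=(p[...,0]-p[...,2]<12)
    for k,c,m in(('y',(.597,-.295),yel),('b',(.613,-.008),blk)):
        r=np.hypot(X[...,0]-c[0],X[...,1]-c[1]); m=(m&(r<.06)).astype(np.uint8)
        m=cv2.morphologyEx(m,cv2.MORPH_OPEN,np.ones((3,3)))>0
        if m.sum(): print(n,k,m.sum(),X[m].mean(0),topring(X,m,-.01,.03),topring(X,m&(r<.04),.010,.02))
E
```

```text
time: 1.52
tool_pos: [0.4642, 0.2719, 0.201]
tool_rot: [-1.571, -0.0, 0.002]
contact_force: [0.3, 1.1, 0.6]
opening: 0.0918
1.525 [0.46419529 0.27194698 0.20102523] [-1.57051465e+00 -3.34624819e-04  2.28741097e-03] 0.09179371776879305
.465,.271,.05,.03,.045 (array([0.4637, 0.2725]), 0.0562, 702)
top y 1646 [ 0.59387508 -0.29372711  0.00365839] (array([ 0.597 , -0.2951]), 0.1201, 1646) (array([ 0.5994, -0.2962]), 0.0643, 271)
top b 1194 [ 0.61295945 -0.00564846  0.0074441 ] (array([ 0.614 , -0.0056]), 0.085, 1194) (array([ 0.614 , -0.0102]), 0.0702, 296)
side y 935 [ 0.59474241 -0.29267712  0.00596473] (array([ 0.6  , -0.301]), 0.0988, 935) (array([ 0.5987, -0.2958]), 0.0663, 208)
side b 1338 [ 0.60799857 -0.0018809   0.00667391] (array([ 0.6117, -0.0051]), 0.0887, 1338) (array([ 0.6137, -0.0066]), 0.0669, 326)
```

View pics/w2.png

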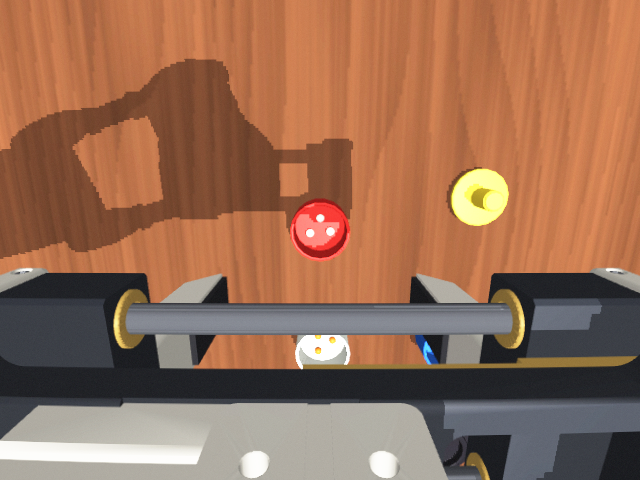

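The wrist view shows the red pot centred between the fingers at (320,230), and its position agrees with the other cameras to about 1.5 mm. Next I lower and grip.

```bash
python3 -m creep '[{"dx":0,"dy":0.06,"dz":0,"rx":0,"ry":0,"rz":0,"gripper":1},{"dx":0,"dy":0.11,"dz":0,"rx":0,"ry":0,"rz":0,"gripper":1},{"dx":0,"dy":0.145,"dz":0,"rx":0,"ry":0,"rz":0,"gripper":1},{"dx":0,"dy":0.165,"dz":0,"rx":0,"ry":0,"rz":0,"gripper":1},{"dx":0,"dy":0.175,"dz":0,"rx":0,"ry":0,"rz":0,"gripper":1},{"dx":0,"dy":0.175,"dz":0,"rx":0,"ry":0,"rz":0,"gripper":1},{"dx":0,"dy":0.175,"dz":0,"rx":0,"ry":0,"rz":0,"gripper":0.4},{"dx":0,"dy":0.175,"dz":0,"rx":0,"ry":0,"rz":0,"gripper":0.4},{"dx":0,"dy":0.175,"dz":0,"rx":0,"ry":0,"rz":0,"gripper":0.4},{"dx":0,"dy":0.175,"dz":0,"rx":0,"ry":0,"rz":0,"gripper":0.4},{"dx":0,"dy":0.175,"dz":0,"rx":0,"ry":0,"rz":0,"gripper":0.4},{"dx":0,"dy":0.175,"dz":0,"rx":0,"ry":0,"rz":0,"gripper":0.4}]' 20
```

```text
time: 3.08
tool_pos: [0.4651, 0.2712, 0.026]
tool_rot: [-1.571, -0.0, -0.0]
contact_force: [-1.4, -0.2, 4.4]
opening: 0.0559
```

```bash
python3 -m creep '[{"dx":0,"dy":-0.03,"dz":0,"rx":0,"ry":0,"rz":0,"gripper":0.4},{"dx":0,"dy":-0.08,"dz":0,"rx":0,"ry":0,"rz":0,"gripper":0.4},{"dx":0,"dy":-0.13,"dz":0,"rx":0,"ry":0,"rz":0,"gripper":0.4},{"dx":0,"dy":-0.175,"dz":0,"rx":0,"ry":0,"rz":0,"gripper":0.4},{"dx":0.015,"dy":-0.175,"dz":-0.06,"rx":0,"ry":0,"rz":0,"gripper":0.4},{"dx":0.029,"dy":-0.175,"dz":-0.12,"rx":0,"ry":0,"rz":0,"gripper":0.4},{"dx":0.043,"dy":-0.175,"dz":-0.18,"rx":0,"ry":0,"rz":0,"gripper":0.4},{"dx":0.057,"dy":-0.175,"dz":-0.24,"rx":0,"ry":0,"rz":0,"gripper":0.4},{"dx":0.071,"dy":-0.175,"dz":-0.3,"rx":0,"ry":0,"rz":0,"gripper":0.4},{"dx":0.085,"dy":-0.175,"dz":-0.36,"rx":0,"ry":0,"rz":0,"gripper":0.4},{"dx":0.099,"dy":-0.175,"dz":-0.42,"rx":0,"ry":0,"rz":0,"gripper":0.4},{"dx":0.114,"dy":-0.175,"dz":-0.48,"rx":0,"ry":0,"rz":0,"gripper":0.4},{"dx":0.127,"dy":-0.175,"dz":-0.535,"rx":0,"ry":0,"rz":0,"gripper":0.4},{"dx":0.134,"dy":-0.175,"dz":-0.567,"rx":0,"ry":0,"rz":0,"gripper":0.4},{"dx":0.134,"dy":-0.175,"dz":-0.567,"rx":0,"ry":0,"rz":0,"gripper":0.4},{"dx":0.134,"dy":-0.175,"dz":-0.567,"rx":0,"ry":0,"rz":0,"gripper":0.4},{"dx":0.134,"dy":-0.175,"dz":-0.567,"rx":0,"ry":0,"rz":0,"gripper":0.4}]'
python3 w.py w3 .598,-.295,.035,.010,.018 .598,-.295,.055,.003,.018
```

```text
time: 5.2
tool_pos: [0.599, -0.2945, 0.2008]
tool_rot: [-1.57, 0.0, 0.001]
contact_force: [-1.1, 0.2, -0.9]
opening: 0.0558
5.2 [ 0.5989605  -0.29451141  0.20080232] [-1.57031674e+00  2.18539400e-04  1.39374503e-03] 0.05575656815066829
.598,-.295,.035,.010,.018 (array([ 0.5987, -0.2964]), 0.0636, 850)
.598,-.295,.055,.003,.018 (array([ 0.5999, -0.2927]), 0.0949, 3951)
```

View pics/w3.png

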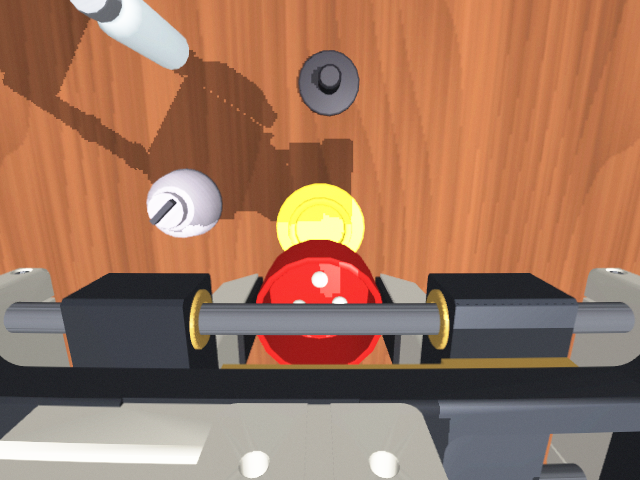

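The red pot is level in the grip, and the yellow stand at (320,228) measures (0.5987, -0.296). It lines up with the hand, so I lower, release and rise.

```bash
python3 -m creep '[{"dx":0,"dy":0.06,"dz":-0.001,"rx":0,"ry":0,"rz":0,"gripper":0.4},{"dx":0,"dy":0.11,"dz":-0.001,"rx":0,"ry":0,"rz":0,"gripper":0.4},{"dx":0,"dy":0.14,"dz":-0.001,"rx":0,"ry":0,"rz":0,"gripper":0.4},{"dx":0,"dy":0.155,"dz":-0.001,"rx":0,"ry":0,"rz":0,"gripper":0.4},{"dx":0,"dy":0.161,"dz":-0.001,"rx":0,"ry":0,"rz":0,"gripper":0.4},{"dx":0,"dy":0.165,"dz":-0.001,"rx":0,"ry":0,"rz":0,"gripper":0.4},{"dx":0,"dy":0.165,"dz":-0.001,"rx":0,"ry":0,"rz":0,"gripper":0.4},{"dx":0,"dy":0.165,"dz":-0.001,"rx":0,"ry":0,"rz":0,"gripper":0.4}]'
```

```text
time: 6.25
tool_pos: [0.5994, -0.2972, 0.0366]
tool_rot: [-1.572, -0.001, -0.0]
contact_force: [0.1, -0.1, -0.5]
opening: 0.056
```

```bash
python3 -m creep '[{"dx":0,"dy":0.001,"dz":0,"rx":0,"ry":0,"rz":0,"gripper":0.4},{"dx":0,"dy":0.001,"dz":0,"rx":0,"ry":0,"rz":0,"gripper":1},{"dx":0,"dy":0.001,"dz":0,"rx":0,"ry":0,"rz":0,"gripper":1},{"dx":0,"dy":0.001,"dz":0,"rx":0,"ry":0,"rz":0,"gripper":1},{"dx":0,"dy":0.001,"dz":0,"rx":0,"ry":0,"rz":0,"gripper":1},{"dx":0,"dy":-0.02,"dz":0,"rx":0,"ry":0,"rz":0,"gripper":1},{"dx":0,"dy":-0.07,"dz":0,"rx":0,"ry":0,"rz":0,"gripper":1},{"dx":0,"dy":-0.12,"dz":0,"rx":0,"ry":0,"rz":0,"gripper":1},{"dx":0,"dy":-0.165,"dz":0,"rx":0,"ry":0,"rz":0,"gripper":1},{"dx":0,"dy":-0.165,"dz":0,"rx":0,"ry":0,"rz":0,"gripper":1},{"dx":0,"dy":-0.165,"dz":0,"rx":0,"ry":0,"rz":0,"gripper":1}]'
python3 w.py w4 .5985,-.296,.05,.04,.052
```

```text
time: 7.62
tool_pos: [0.5985, -0.2966, 0.1999]
tool_rot: [-1.57, 0.001, 0.0]
contact_force: [-0.9, 0.1, -0.3]
opening: 0.0917
7.625 [ 0.59853017 -0.29658976  0.19988381] [-1.57000695e+00  1.04164582e-03  3.60392265e-05] 0.0917118024777492
.5985,-.296,.05,.04,.052 (array([ 0.5979, -0.2956]), 0.0559, 713)
```

View pics/w4.png

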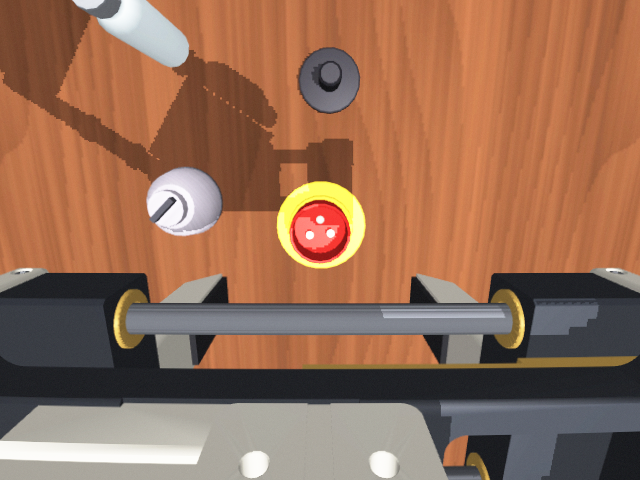

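The red pot sits centred in the yellow stand at (320,228), within about 1 mm. Next is the white pot.

```bash
python3 -m creep '[{"dx":-0.017,"dy":0,"dz":0.058,"rx":0,"ry":0,"rz":0,"gripper":1},{"dx":-0.034,"dy":0,"dz":0.116,"rx":0,"ry":0,"rz":0,"gripper":1},{"dx":-0.051,"dy":0,"dz":0.174,"rx":0,"ry":0,"rz":0,"gripper":1},{"dx":-0.069,"dy":0,"dz":0.232,"rx":0,"ry":0,"rz":0,"gripper":1},{"dx":-0.086,"dy":0,"dz":0.29,"rx":0,"ry":0,"rz":0,"gripper":1},{"dx":-0.103,"dy":0,"dz":0.348,"rx":0,"ry":0,"rz":0,"gripper":1},{"dx":-0.12,"dy":0,"dz":0.405,"rx":0,"ry":0,"rz":0,"gripper":1},{"dx":-0.131,"dy":0,"dz":0.4395,"rx":0,"ry":0,"rz":0,"gripper":1},{"dx":-0.131,"dy":0,"dz":0.4395,"rx":0,"ry":0,"rz":0,"gripper":1},{"dx":-0.131,"dy":0.05,"dz":0.4395,"rx":0,"ry":0,"rz":0,"gripper":1},{"dx":-0.131,"dy":0.1,"dz":0.4395,"rx":0,"ry":0,"rz":0,"gripper":1},{"dx":-0.131,"dy":0.14,"dz":0.4395,"rx":0,"ry":0,"rz":0,"gripper":1},{"dx":-0.131,"dy":0.165,"dz":0.4395,"rx":0,"ry":0,"rz":0,"gripper":1},{"dx":-0.131,"dy":0.1745,"dz":0.4395,"rx":0,"ry":0,"rz":0,"gripper":1},{"dx":-0.131,"dy":0.1745,"dz":0.4395,"rx":0,"ry":0,"rz":0,"gripper":1},{"dx":-0.131,"dy":0.1745,"dz":0.4395,"rx":0,"ry":0,"rz":0,"gripper":0.4},{"dx":-0.131,"dy":0.1745,"dz":0.4395,"rx":0,"ry":0,"rz":0,"gripper":0.4},{"dx":-0.131,"dy":0.1745,"dz":0.4395,"rx":0,"ry":0,"rz":0,"gripper":0.4},{"dx":-0.131,"dy":0.1745,"dz":0.4395,"rx":0,"ry":0,"rz":0,"gripper":0.4},{"dx":-0.131,"dy":0.1745,"dz":0.4395,"rx":0,"ry":0,"rz":0,"gripper":0.4}]'
```

```text
time: 10.18
tool_pos: [0.4681, 0.1427, 0.0265]
tool_rot: [-1.571, -0.001, 0.0]
contact_force: [-0.0, 0.5, 4.0]
opening: 0.0563
```

```bash
python3 -m creep '[{"dx":0,"dy":-0.03,"dz":0,"rx":0,"ry":0,"rz":0,"gripper":0.4},{"dx":0,"dy":-0.08,"dz":0,"rx":0,"ry":0,"rz":0,"gripper":0.4},{"dx":0,"dy":-0.13,"dz":0,"rx":0,"ry":0,"rz":0,"gripper":0.4},{"dx":0,"dy":-0.175,"dz":0,"rx":0,"ry":0,"rz":0,"gripper":0.4},{"dx":0.017,"dy":-0.175,"dz":-0.058,"rx":0,"ry":0,"rz":0,"gripper":0.4},{"dx":0.034,"dy":-0.175,"dz":-0.116,"rx":0,"ry":0,"rz":0,"gripper":0.4},{"dx":0.051,"dy":-0.175,"dz":-0.174,"rx":0,"ry":0,"rz":0,"gripper":0.4},{"dx":0.069,"dy":-0.175,"dz":-0.232,"rx":0,"ry":0,"rz":0,"gripper":0.4},{"dx":0.086,"dy":-0.175,"dz":-0.29,"rx":0,"ry":0,"rz":0,"gripper":0.4},{"dx":0.103,"dy":-0.175,"dz":-0.348,"rx":0,"ry":0,"rz":0,"gripper":0.4},{"dx":0.12,"dy":-0.175,"dz":-0.405,"rx":0,"ry":0,"rz":0,"gripper":0.4},{"dx":0.13,"dy":-0.175,"dz":-0.4385,"rx":0,"ry":0,"rz":0,"gripper":0.4},{"dx":0.13,"dy":-0.175,"dz":-0.4385,"rx":0,"ry":0,"rz":0,"gripper":0.4},{"dx":0.13,"dy":-0.175,"dz":-0.4385,"rx":0,"ry":0,"rz":0,"gripper":0.4},{"dx":0.13,"dy":-0.175,"dz":-0.4385,"rx":0,"ry":0,"rz":0,"gripper":0.4}]'
python3 w.py w5 .598,-.2955,.05,.04,.052 .598,-.2955,.05,.205,.22
```

```text
time: 12.05
tool_pos: [0.5979, -0.2945, 0.2014]
tool_rot: [-1.57, 0.0, 0.001]
contact_force: [1.0, 0.0, -0.3]
opening: 0.056
12.05 [ 0.59792344 -0.29446109  0.20137693] [-1.57030088e+00  1.42866318e-04  1.40699512e-03] 0.056044843207391955
.598,-.2955,.05,.04,.052 (array([ 0.5977, -0.2957]), 0.0561, 406)
.598,-.2955,.05,.205,.22 (array([ 0.5968, -0.2832]), 0.0911, 3872)
```

View pics/w5.png

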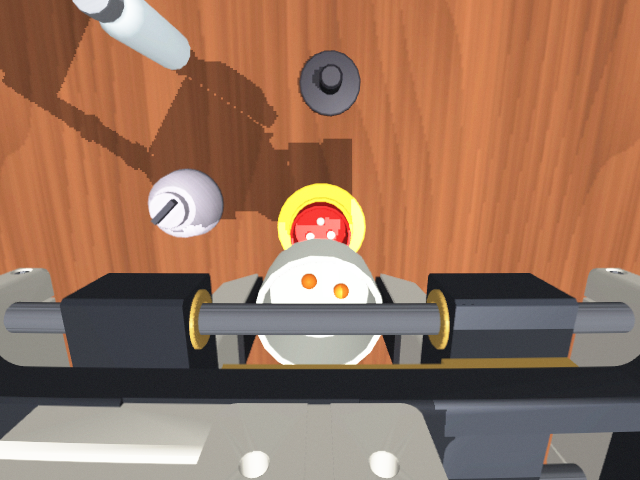

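The white pot is level in the hand, directly over the red pot at (320,228).

```bash
python3 -m creep '[{"dx":0,"dy":0.05,"dz":0,"rx":0,"ry":0,"rz":0,"gripper":0.4},{"dx":0,"dy":0.09,"dz":0,"rx":0,"ry":0,"rz":0,"gripper":0.4},{"dx":0,"dy":0.115,"dz":0,"rx":0,"ry":0,"rz":0,"gripper":0.4},{"dx":0,"dy":0.125,"dz":0,"rx":0,"ry":0,"rz":0,"gripper":0.4},{"dx":0,"dy":0.131,"dz":0,"rx":0,"ry":0,"rz":0,"gripper":0.4},{"dx":0,"dy":0.133,"dz":0,"rx":0,"ry":0,"rz":0,"gripper":0.4},{"dx":0,"dy":0.133,"dz":0,"rx":0,"ry":0,"rz":0,"gripper":0.4},{"dx":0,"dy":0.133,"dz":0,"rx":0,"ry":0,"rz":0,"gripper":0.4}]'
```

```text
time: 13.1
tool_pos: [0.5982, -0.2961, 0.069]
tool_rot: [-1.571, -0.001, -0.0]
contact_force: [0.3, 0.4, -0.6]
opening: 0.056
```

```bash
python3 -m creep '[{"dx":0,"dy":0.001,"dz":0,"rx":0,"ry":0,"rz":0,"gripper":0.4},{"dx":0,"dy":0.001,"dz":0,"rx":0,"ry":0,"rz":0,"gripper":0.4},{"dx":0,"dy":0.001,"dz":0,"rx":0,"ry":0,"rz":0,"gripper":1},{"dx":0,"dy":0.001,"dz":0,"rx":0,"ry":0,"rz":0,"gripper":1},{"dx":0,"dy":0.001,"dz":0,"rx":0,"ry":0,"rz":0,"gripper":1},{"dx":0,"dy":0.001,"dz":0,"rx":0,"ry":0,"rz":0,"gripper":1},{"dx":0,"dy":-0.02,"dz":0,"rx":0,"ry":0,"rz":0,"gripper":1},{"dx":0,"dy":-0.07,"dz":0,"rx":0,"ry":0,"rz":0,"gripper":1},{"dx":0,"dy":-0.12,"dz":0,"rx":0,"ry":0,"rz":0,"gripper":1},{"dx":0,"dy":-0.132,"dz":0,"rx":0,"ry":0,"rz":0,"gripper":1},{"dx":0,"dy":-0.132,"dz":0,"rx":0,"ry":0,"rz":0,"gripper":1},{"dx":0,"dy":-0.132,"dz":0,"rx":0,"ry":0,"rz":0,"gripper":1}]'
python3 w.py w6 .598,-.2955,.05,.073,.083
```

```text
time: 14.6
tool_pos: [0.5972, -0.2954, 0.1981]
tool_rot: [-1.569, 0.003, 0.0]
contact_force: [0.5, -0.7, 0.1]
opening: 0.0918
14.6 [ 0.5971812  -0.29540683  0.19807627] [-1.56881722e+00  2.98802035e-03  1.28426398e-05] 0.09180653981781475
.598,-.2955,.05,.073,.083 (array([ 0.5969, -0.2943]), 0.056, 875)
```

View pics/w6.png

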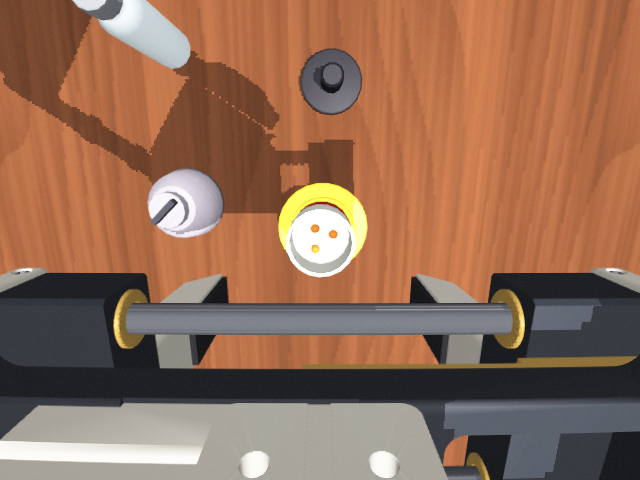

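The white pot is seated on the red one; its rim lies in the 73–83 mm height band, centred at (0.597, -0.294). Next is the yellow lid.

```bash
python3 -m creep '[{"dx":0.002,"dy":0,"dz":0.06,"rx":0,"ry":0,"rz":0,"gripper":1},{"dx":0.005,"dy":0,"dz":0.12,"rx":0,"ry":0,"rz":0,"gripper":1},{"dx":0.007,"dy":0,"dz":0.18,"rx":0,"ry":0,"rz":0,"gripper":1},{"dx":0.01,"dy":0,"dz":0.24,"rx":0,"ry":0,"rz":0,"gripper":1},{"dx":0.012,"dy":0,"dz":0.3,"rx":0,"ry":0,"rz":0,"gripper":0.8},{"dx":0.015,"dy":0,"dz":0.36,"rx":0,"ry":0,"rz":0,"gripper":0.6},{"dx":0.017,"dy":0,"dz":0.42,"rx":0,"ry":0,"rz":0,"gripper":0.6},{"dx":0.02,"dy":0,"dz":0.48,"rx":0,"ry":0,"rz":0,"gripper":0.6},{"dx":0.022,"dy":0,"dz":0.54,"rx":0,"ry":0,"rz":0,"gripper":0.6},{"dx":0.024,"dy":0,"dz":0.585,"rx":0,"ry":0,"rz":0,"gripper":0.6},{"dx":0.0245,"dy":0,"dz":0.596,"rx":0,"ry":0,"rz":0,"gripper":0.6},{"dx":0.0245,"dy":0,"dz":0.596,"rx":0,"ry":0,"rz":0,"gripper":0.6},{"dx":0.0245,"dy":0,"dz":0.596,"rx":0,"ry":0,"rz":0,"gripper":0.6}]'
python3 w.py w7 .622,.300,.04,.005,.015  .622,.300,.03,.034,.042
```

```text
time: 16.27
tool_pos: [0.6226, 0.2985, 0.1998]
tool_rot: [-1.572, 0.001, -0.002]
contact_force: [0.3, 0.6, -0.0]
opening: 0.0552
16.275 [0.62261797 0.29846417 0.1997791 ] [-1.57151248e+00  8.70448479e-04 -1.58371376e-03] 0.05518938254412439
.622,.300,.04,.005,.015 (array([0.6221, 0.302 ]), 0.0561, 1977)
.622,.300,.03,.034,.042 (array([0.6223, 0.3021]), 0.0201, 351)
```

View pics/w7.png

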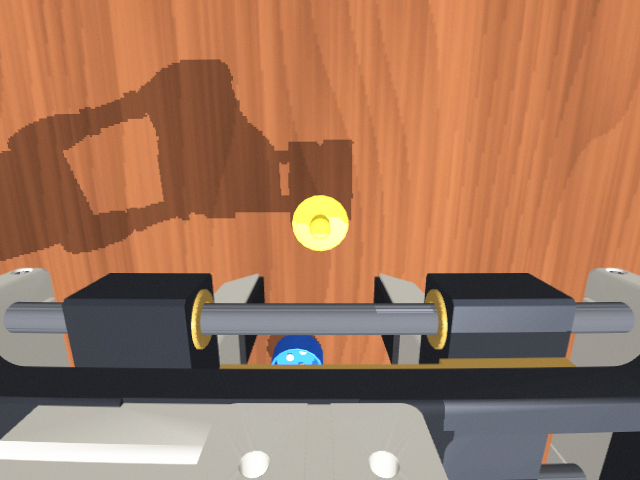

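The lid is at (320,222), measured (0.622, 0.3015), so I shift +1 mm in tool z. Then I lower and grip the knob.

```bash
python3 -m creep '[{"dx":0,"dy":0.05,"dz":0.001,"rx":0,"ry":0,"rz":0,"gripper":0.6},{"dx":0,"dy":0.1,"dz":0.001,"rx":0,"ry":0,"rz":0,"gripper":0.6},{"dx":0,"dy":0.14,"dz":0.001,"rx":0,"ry":0,"rz":0,"gripper":0.6},{"dx":0,"dy":0.16,"dz":0.001,"rx":0,"ry":0,"rz":0,"gripper":0.6},{"dx":0,"dy":0.168,"dz":0.001,"rx":0,"ry":0,"rz":0,"gripper":0.6},{"dx":0,"dy":0.168,"dz":0.001,"rx":0,"ry":0,"rz":0,"gripper":0.6},{"dx":0,"dy":0.168,"dz":0.001,"rx":0,"ry":0,"rz":0,"gripper":0.1},{"dx":0,"dy":0.168,"dz":0.001,"rx":0,"ry":0,"rz":0,"gripper":0.1},{"dx":0,"dy":0.168,"dz":0.001,"rx":0,"ry":0,"rz":0,"gripper":0.1},{"dx":0,"dy":0.168,"dz":0.001,"rx":0,"ry":0,"rz":0,"gripper":0.1},{"dx":0,"dy":0.168,"dz":0.001,"rx":0,"ry":0,"rz":0,"gripper":0.1},{"dx":0,"dy":0.168,"dz":0.001,"rx":0,"ry":0,"rz":0,"gripper":0.1}]'
```

```text
time: 17.82
tool_pos: [0.6225, 0.3012, 0.0325]
tool_rot: [-1.571, -0.0, 0.0]
contact_force: [-1.2, -1.0, 2.2]
opening: 0.0194
```

```bash
python3 -m creep '[{"dx":0,"dy":-0.03,"dz":0,"rx":0,"ry":0,"rz":0,"gripper":0.1},{"dx":0,"dy":-0.08,"dz":0,"rx":0,"ry":0,"rz":0,"gripper":0.1},{"dx":0,"dy":-0.13,"dz":0,"rx":0,"ry":0,"rz":0,"gripper":0.1},{"dx":0,"dy":-0.168,"dz":0,"rx":0,"ry":0,"rz":0,"gripper":0.1},{"dx":-0.002,"dy":-0.168,"dz":-0.06,"rx":0,"ry":0,"rz":0,"gripper":0.1},{"dx":-0.005,"dy":-0.168,"dz":-0.12,"rx":0,"ry":0,"rz":0,"gripper":0.1},{"dx":-0.007,"dy":-0.168,"dz":-0.18,"rx":0,"ry":0,"rz":0,"gripper":0.1},{"dx":-0.01,"dy":-0.168,"dz":-0.24,"rx":0,"ry":0,"rz":0,"gripper":0.1},{"dx":-0.012,"dy":-0.168,"dz":-0.3,"rx":0,"ry":0,"rz":0,"gripper":0.1},{"dx":-0.015,"dy":-0.168,"dz":-0.36,"rx":0,"ry":0,"rz":0,"gripper":0.1},{"dx":-0.017,"dy":-0.168,"dz":-0.42,"rx":0,"ry":0,"rz":0,"gripper":0.1},{"dx":-0.02,"dy":-0.168,"dz":-0.48,"rx":0,"ry":0,"rz":0,"gripper":0.1},{"dx":-0.022,"dy":-0.168,"dz":-0.54,"rx":0,"ry":0,"rz":0,"gripper":0.1},{"dx":-0.024,"dy":-0.168,"dz":-0.585,"rx":0,"ry":0,"rz":0,"gripper":0.1},{"dx":-0.025,"dy":-0.168,"dz":-0.596,"rx":0,"ry":0,"rz":0,"gripper":0.1},{"dx":-0.025,"dy":-0.168,"dz":-0.596,"rx":0,"ry":0,"rz":0,"gripper":0.1},{"dx":-0.025,"dy":-0.168,"dz":-0.596,"rx":0,"ry":0,"rz":0,"gripper":0.1},{"dx":-0.025,"dy":-0.168,"dz":-0.596,"rx":0,"ry":0,"rz":0,"gripper":0.1}]'
python3 w.py w8 .597,-.295,.05,.07,.085 .597,-.295,.05,.172,.182
```

```text
time: 20.08
tool_pos: [0.5978, -0.2933, 0.2004]
tool_rot: [-1.571, -0.0, 0.002]
contact_force: [0.2, 0.7, 0.2]
opening: 0.0191
20.075 [ 0.59783684 -0.29330799  0.20044498] [-1.57055981e+00 -1.48213295e-04  1.92454992e-03] 0.019079808069960066
.597,-.295,.05,.07,.085 (array([ 0.597 , -0.2927]), 0.0556, 475)
.597,-.295,.05,.172,.182 (array([ 0.5965, -0.2932]), 0.0571, 3170)
```

View pics/w8.png

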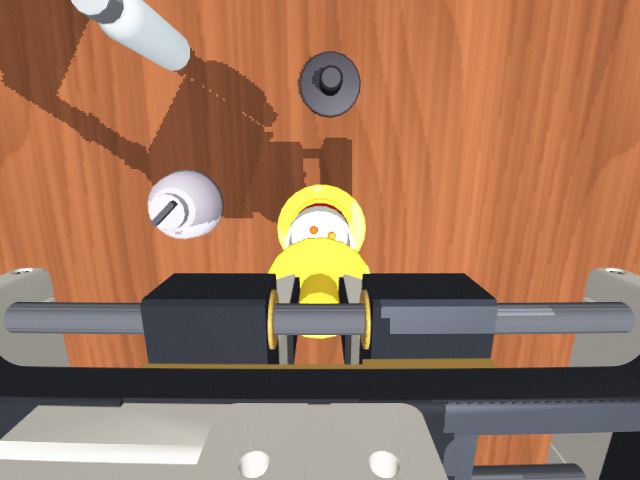

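The lid is level and sits over the white pot's mouth, with both centres at about (0.597, -0.293). I lower it.

```bash
python3 -m creep '[{"dx":0,"dy":0.045,"dz":0,"rx":0,"ry":0,"rz":0,"gripper":0.1},{"dx":0,"dy":0.075,"dz":0,"rx":0,"ry":0,"rz":0,"gripper":0.1},{"dx":0,"dy":0.087,"dz":0,"rx":0,"ry":0,"rz":0,"gripper":0.1},{"dx":0,"dy":0.092,"dz":0,"rx":0,"ry":0,"rz":0,"gripper":0.1},{"dx":0,"dy":0.094,"dz":0,"rx":0,"ry":0,"rz":0,"gripper":0.1},{"dx":0,"dy":0.095,"dz":0,"rx":0,"ry":0,"rz":0,"gripper":0.1},{"dx":0,"dy":0.095,"dz":0,"rx":0,"ry":0,"rz":0,"gripper":0.1},{"dx":0,"dy":0.095,"dz":0,"rx":0,"ry":0,"rz":0,"gripper":0.1}]'
```

```text
time: 21.12
tool_pos: [0.5976, -0.295, 0.1056]
tool_rot: [-1.571, -0.001, -0.0]
contact_force: [0.3, -0.2, -0.3]
opening: 0.0194
```

Its height is as expected, so I release with a part opening and rise.

```bash
python3 -m creep '[{"dx":0,"dy":0.001,"dz":0,"rx":0,"ry":0,"rz":0,"gripper":0.1},{"dx":0,"dy":0.001,"dz":0,"rx":0,"ry":0,"rz":0,"gripper":0.6},{"dx":0,"dy":0.001,"dz":0,"rx":0,"ry":0,"rz":0,"gripper":0.6},{"dx":0,"dy":0.001,"dz":0,"rx":0,"ry":0,"rz":0,"gripper":0.6},{"dx":0,"dy":0.001,"dz":0,"rx":0,"ry":0,"rz":0,"gripper":0.6},{"dx":0,"dy":-0.02,"dz":0,"rx":0,"ry":0,"rz":0,"gripper":0.6},{"dx":0,"dy":-0.07,"dz":0,"rx":0,"ry":0,"rz":0,"gripper":0.6},{"dx":0,"dy":-0.125,"dz":0,"rx":0,"ry":0,"rz":0,"gripper":1},{"dx":0,"dy":-0.125,"dz":0,"rx":0,"ry":0,"rz":0,"gripper":1},{"dx":0,"dy":-0.125,"dz":0,"rx":0,"ry":0,"rz":0,"gripper":1}]'
python3 w.py w9 .597,-.295,.05,.077,.090 .597,-.295,.05,.105,.116
```

```text
time: 22.38
tool_pos: [0.5972, -0.2947, 0.2297]
tool_rot: [-1.57, 0.001, 0.0]
contact_force: [0.9, 0.0, -0.9]
opening: 0.0806
22.375 [ 0.59717181 -0.29467737  0.22965726] [-1.57034634e+00  5.60913486e-04  4.16045114e-05] 0.0806326098378372
.597,-.295,.05,.077,.090 (array([ 0.5964, -0.2942]), 0.0564, 2519)
.597,-.295,.05,.105,.116 (array([ 0.5965, -0.2944]), 0.0202, 477)
```

View pics/w9.png

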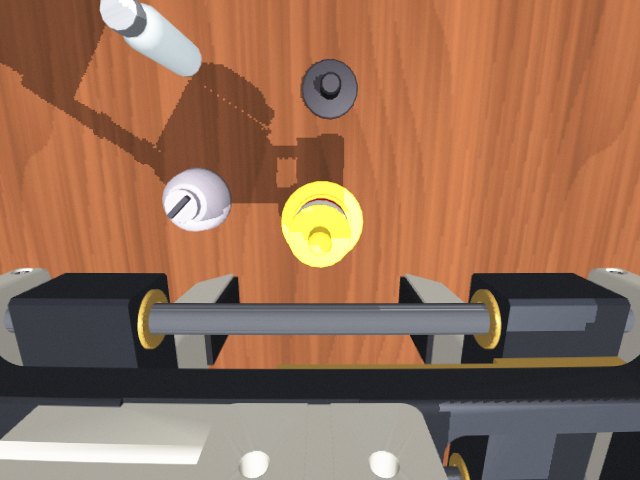

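The day tower is in place, with lid disc and knob concentric at (0.5965, -0.294) and at the right heights. Next is the blue pot.

```bash
python3 -m creep '[{"dx":0,"dy":0,"dz":0.06,"rx":0,"ry":0,"rz":0,"gripper":1},{"dx":0,"dy":0,"dz":0.12,"rx":0,"ry":0,"rz":0,"gripper":1},{"dx":0,"dy":0,"dz":0.18,"rx":0,"ry":0,"rz":0,"gripper":1},{"dx":0,"dy":0,"dz":0.24,"rx":0,"ry":0,"rz":0,"gripper":1},{"dx":0,"dy":0,"dz":0.3,"rx":0,"ry":0,"rz":0,"gripper":1},{"dx":0,"dy":0,"dz":0.36,"rx":0,"ry":0,"rz":0,"gripper":1},{"dx":0,"dy":0,"dz":0.42,"rx":0,"ry":0,"rz":0,"gripper":1},{"dx":0.001,"dy":0.01,"dz":0.445,"rx":0,"ry":0,"rz":0,"gripper":1},{"dx":0.001,"dy":0.06,"dz":0.445,"rx":0,"ry":0,"rz":0,"gripper":1},{"dx":0.001,"dy":0.11,"dz":0.445,"rx":0,"ry":0,"rz":0,"gripper":1},{"dx":0.001,"dy":0.155,"dz":0.445,"rx":0,"ry":0,"rz":0,"gripper":1},{"dx":0.001,"dy":0.185,"dz":0.445,"rx":0,"ry":0,"rz":0,"gripper":1},{"dx":0.001,"dy":0.2,"dz":0.445,"rx":0,"ry":0,"rz":0,"gripper":1},{"dx":0.001,"dy":0.204,"dz":0.445,"rx":0,"ry":0,"rz":0,"gripper":1},{"dx":0.001,"dy":0.204,"dz":0.445,"rx":0,"ry":0,"rz":0,"gripper":0.4},{"dx":0.001,"dy":0.204,"dz":0.445,"rx":0,"ry":0,"rz":0,"gripper":0.4},{"dx":0.001,"dy":0.204,"dz":0.445,"rx":0,"ry":0,"rz":0,"gripper":0.4},{"dx":0.001,"dy":0.204,"dz":0.445,"rx":0,"ry":0,"rz":0,"gripper":0.4},{"dx":0.001,"dy":0.204,"dz":0.445,"rx":0,"ry":0,"rz":0,"gripper":0.4},{"dx":0.001,"dy":0.204,"dz":0.445,"rx":0,"ry":0,"rz":0,"gripper":0.4}]'
```

```text
time: 24.92
tool_pos: [0.5987, 0.1502, 0.0267]
tool_rot: [-1.571, -0.001, 0.0]
contact_force: [-1.3, 0.2, 4.5]
opening: 0.0545
```

```bash
python3 -m creep '[{"dx":0,"dy":-0.03,"dz":0,"rx":0,"ry":0,"rz":0,"gripper":0.4},{"dx":0,"dy":-0.08,"dz":0,"rx":0,"ry":0,"rz":0,"gripper":0.4},{"dx":0,"dy":-0.13,"dz":0,"rx":0,"ry":0,"rz":0,"gripper":0.4},{"dx":0,"dy":-0.175,"dz":0,"rx":0,"ry":0,"rz":0,"gripper":0.4},{"dx":0.006,"dy":-0.175,"dz":-0.055,"rx":0,"ry":0,"rz":0,"gripper":0.4},{"dx":0.012,"dy":-0.175,"dz":-0.11,"rx":0,"ry":0,"rz":0,"gripper":0.4},{"dx":0.015,"dy":-0.175,"dz":-0.15,"rx":0,"ry":0,"rz":0,"gripper":0.4},{"dx":0.015,"dy":-0.175,"dz":-0.157,"rx":0,"ry":0,"rz":0,"gripper":0.4},{"dx":0.015,"dy":-0.175,"dz":-0.157,"rx":0,"ry":0,"rz":0,"gripper":0.4},{"dx":0.015,"dy":-0.175,"dz":-0.157,"rx":0,"ry":0,"rz":0,"gripper":0.4},{"dx":0.015,"dy":-0.175,"dz":-0.157,"rx":0,"ry":0,"rz":0,"gripper":0.4}]'
python3 w.py w10 .6137,-.007,.036,.010,.018 .6137,-.007,.055,.003,.018 .6137,-.007,.029,.15,.22
```

```text
time: 26.3
tool_pos: [0.6134, -0.0056, 0.2012]
tool_rot: [-1.571, 0.0, 0.002]
contact_force: [-0.6, 0.4, 0.1]
opening: 0.0545
26.3 [ 0.61336855 -0.00559298  0.201199  ] [-1.57053223e+00  6.70703613e-05  1.68410044e-03] 0.054516922907533405
.6137,-.007,.036,.010,.018 (array([ 0.6127, -0.005 ]), 0.064, 897)
.6137,-.007,.055,.003,.018 (array([ 0.6128, -0.0048]), 0.0897, 4197)
.6137,-.007,.029,.15,.22 (array([ 0.6135, -0.0061]), 0.0577, 7784)
```

View pics/w10.png

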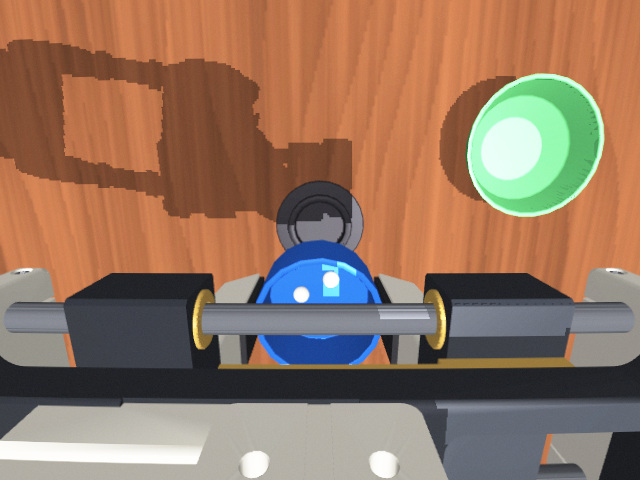

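The black stand at (320,222) measures 64 and 90 mm across, as specified, centred at (0.6127, -0.005). I trim -1 mm in tool x and +1.5 mm in tool z, then lower.

```bash
python3 -m creep '[{"dx":-0.001,"dy":0.06,"dz":0.0015,"rx":0,"ry":0,"rz":0,"gripper":0.4},{"dx":-0.001,"dy":0.11,"dz":0.0015,"rx":0,"ry":0,"rz":0,"gripper":0.4},{"dx":-0.001,"dy":0.14,"dz":0.0015,"rx":0,"ry":0,"rz":0,"gripper":0.4},{"dx":-0.001,"dy":0.155,"dz":0.0015,"rx":0,"ry":0,"rz":0,"gripper":0.4},{"dx":-0.001,"dy":0.162,"dz":0.0015,"rx":0,"ry":0,"rz":0,"gripper":0.4},{"dx":-0.001,"dy":0.165,"dz":0.0015,"rx":0,"ry":0,"rz":0,"gripper":0.4},{"dx":-0.001,"dy":0.165,"dz":0.0015,"rx":0,"ry":0,"rz":0,"gripper":0.4},{"dx":-0.001,"dy":0.165,"dz":0.0015,"rx":0,"ry":0,"rz":0,"gripper":0.4}]'
```

```text
time: 27.35
tool_pos: [0.613, -0.0054, 0.0371]
tool_rot: [-1.571, -0.002, 0.0]
contact_force: [0.2, -0.6, -0.6]
opening: 0.0544
```

```bash
python3 -m creep '[{"dx":0,"dy":0.001,"dz":0,"rx":0,"ry":0,"rz":0,"gripper":0.4},{"dx":0,"dy":0.001,"dz":0,"rx":0,"ry":0,"rz":0,"gripper":0.4},{"dx":0,"dy":0.001,"dz":0,"rx":0,"ry":0,"rz":0,"gripper":1},{"dx":0,"dy":0.001,"dz":0,"rx":0,"ry":0,"rz":0,"gripper":1},{"dx":0,"dy":0.001,"dz":0,"rx":0,"ry":0,"rz":0,"gripper":1},{"dx":0,"dy":0.001,"dz":0,"rx":0,"ry":0,"rz":0,"gripper":1},{"dx":0,"dy":-0.02,"dz":0,"rx":0,"ry":0,"rz":0,"gripper":1},{"dx":0,"dy":-0.07,"dz":0,"rx":0,"ry":0,"rz":0,"gripper":1},{"dx":0,"dy":-0.12,"dz":0,"rx":0,"ry":0,"rz":0,"gripper":1},{"dx":0,"dy":-0.164,"dz":0,"rx":0,"ry":0,"rz":0,"gripper":1},{"dx":0,"dy":-0.164,"dz":0,"rx":0,"ry":0,"rz":0,"gripper":1},{"dx":0,"dy":-0.164,"dz":0,"rx":0,"ry":0,"rz":0,"gripper":1}]'
python3 w.py w11 .613,-.0055,.05,.04,.051
```

```text
time: 28.85
tool_pos: [0.6119, -0.0053, 0.1995]
tool_rot: [-1.571, 0.001, 0.0]
contact_force: [-1.1, 0.6, 0.7]
opening: 0.0915
28.85 [ 0.61194103 -0.00529236  0.199456  ] [-1.57057380e+00  1.15204434e-03  2.81343260e-05] 0.09146745775085159
.613,-.0055,.05,.04,.051 (array([ 0.6115, -0.0047]), 0.056, 729)
```

View pics/w11.png

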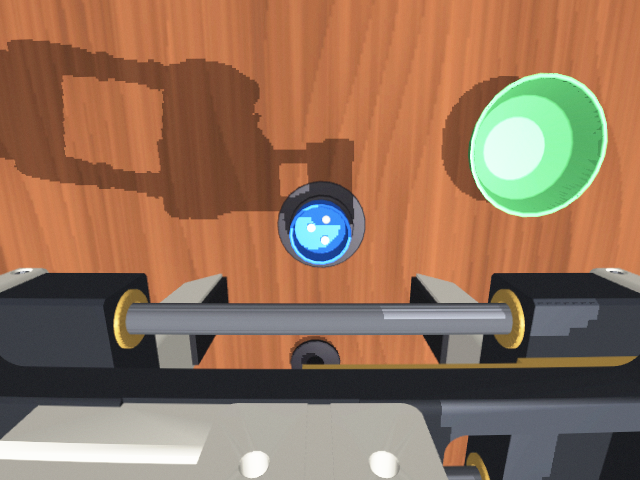

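The blue pot is seated at (0.6115, -0.005). Now I go over the black lid and look.

```bash
python3 -m creep '[{"dx":-0.002,"dy":0,"dz":-0.055,"rx":0,"ry":0,"rz":0,"gripper":0.6},{"dx":-0.005,"dy":0,"dz":-0.11,"rx":0,"ry":0,"rz":0,"gripper":0.6},{"dx":-0.006,"dy":0,"dz":-0.15,"rx":0,"ry":0,"rz":0,"gripper":0.6},{"dx":-0.006,"dy":0,"dz":-0.156,"rx":0,"ry":0,"rz":0,"gripper":0.6},{"dx":-0.006,"dy":0,"dz":-0.156,"rx":0,"ry":0,"rz":0,"gripper":0.6},{"dx":-0.006,"dy":0,"dz":-0.156,"rx":0,"ry":0,"rz":0,"gripper":0.6}]'
python3 w.py w12 .606,-.1613,.04,.005,.015  .606,-.1613,.03,.034,.042
```

```text
time: 29.65
tool_pos: [0.6064, -0.1599, 0.1996]
tool_rot: [-1.57, 0.001, 0.001]
contact_force: [-0.2, 0.8, 0.0]
opening: 0.0551
29.65 [ 0.60637783 -0.15991506  0.19963324] [-1.56987829e+00  9.80815551e-04  1.38181004e-03] 0.05506825945213681
.606,-.1613,.04,.005,.015 (array([ 0.6061, -0.1607]), 0.0561, 1945)
.606,-.1613,.03,.034,.042 (array([ 0.6063, -0.1606]), 0.0199, 346)
```

View pics/w12.png

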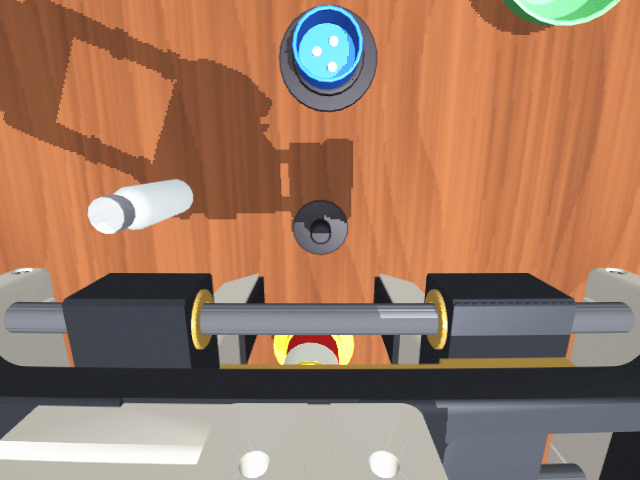

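The black lid at (320,228) lies between the open fingers, aligned within 1 mm. The vial at (110,210) is well clear, so I lower and grip.

```bash
python3 -m creep '[{"dx":0,"dy":0.05,"dz":0,"rx":0,"ry":0,"rz":0,"gripper":0.6},{"dx":0,"dy":0.1,"dz":0,"rx":0,"ry":0,"rz":0,"gripper":0.6},{"dx":0,"dy":0.14,"dz":0,"rx":0,"ry":0,"rz":0,"gripper":0.6},{"dx":0,"dy":0.16,"dz":0,"rx":0,"ry":0,"rz":0,"gripper":0.6},{"dx":0,"dy":0.168,"dz":0,"rx":0,"ry":0,"rz":0,"gripper":0.6},{"dx":0,"dy":0.168,"dz":0,"rx":0,"ry":0,"rz":0,"gripper":0.6},{"dx":0,"dy":0.168,"dz":0,"rx":0,"ry":0,"rz":0,"gripper":0.1},{"dx":0,"dy":0.168,"dz":0,"rx":0,"ry":0,"rz":0,"gripper":0.1},{"dx":0,"dy":0.168,"dz":0,"rx":0,"ry":0,"rz":0,"gripper":0.1},{"dx":0,"dy":0.168,"dz":0,"rx":0,"ry":0,"rz":0,"gripper":0.1},{"dx":0,"dy":0.168,"dz":0,"rx":0,"ry":0,"rz":0,"gripper":0.1},{"dx":0,"dy":0.168,"dz":0,"rx":0,"ry":0,"rz":0,"gripper":0.1}]'
```

```text
time: 31.2
tool_pos: [0.6066, -0.1615, 0.0325]
tool_rot: [-1.571, -0.0, -0.0]
contact_force: [-0.6, 0.8, 3.2]
opening: 0.0195
```

```bash
python3 -m creep '[{"dx":0,"dy":-0.03,"dz":0,"rx":0,"ry":0,"rz":0,"gripper":0.1},{"dx":0,"dy":-0.08,"dz":0,"rx":0,"ry":0,"rz":0,"gripper":0.1},{"dx":0,"dy":-0.13,"dz":0,"rx":0,"ry":0,"rz":0,"gripper":0.1},{"dx":0,"dy":-0.168,"dz":0,"rx":0,"ry":0,"rz":0,"gripper":0.1},{"dx":0.002,"dy":-0.168,"dz":0.055,"rx":0,"ry":0,"rz":0,"gripper":0.1},{"dx":0.004,"dy":-0.168,"dz":0.11,"rx":0,"ry":0,"rz":0,"gripper":0.1},{"dx":0.005,"dy":-0.168,"dz":0.15,"rx":0,"ry":0,"rz":0,"gripper":0.1},{"dx":0.005,"dy":-0.168,"dz":0.156,"rx":0,"ry":0,"rz":0,"gripper":0.1},{"dx":0.005,"dy":-0.168,"dz":0.156,"rx":0,"ry":0,"rz":0,"gripper":0.1},{"dx":0.005,"dy":-0.168,"dz":0.156,"rx":0,"ry":0,"rz":0,"gripper":0.1},{"dx":0.005,"dy":-0.168,"dz":0.156,"rx":0,"ry":0,"rz":0,"gripper":0.1}]'
python3 w.py w13 .6115,-.005,.05,.04,.051 .6115,-.005,.05,.172,.182
```

```text
time: 32.58
tool_pos: [0.6114, -0.0066, 0.2001]
tool_rot: [-1.571, 0.0, -0.002]
contact_force: [0.1, 0.1, -0.1]
opening: 0.0195
32.575 [ 0.61143862 -0.00663368  0.2000935 ] [-1.57085153e+00  1.56174341e-04 -1.66629865e-03] 0.01947918065378747
.6115,-.005,.05,.04,.051 (array([ 0.6113, -0.0045]), 0.0558, 426)
.6115,-.005,.05,.172,.182 (array([ 0.6102, -0.0062]), 0.0563, 3168)
```

View pics/w13.png

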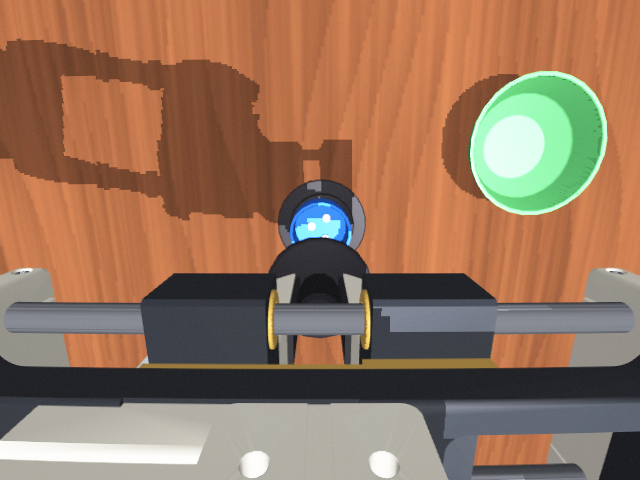

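The black lid is level over the blue pot's mouth at (320,228), about 1.5 mm off, within the 6 mm play. I lower it.

```bash
python3 -m creep '[{"dx":0,"dy":0.05,"dz":0,"rx":0,"ry":0,"rz":0,"gripper":0.1},{"dx":0,"dy":0.09,"dz":0,"rx":0,"ry":0,"rz":0,"gripper":0.1},{"dx":0.001,"dy":0.112,"dz":0,"rx":0,"ry":0,"rz":0,"gripper":0.1},{"dx":0.001,"dy":0.121,"dz":0,"rx":0,"ry":0,"rz":0,"gripper":0.1},{"dx":0.001,"dy":0.125,"dz":0,"rx":0,"ry":0,"rz":0,"gripper":0.1},{"dx":0.001,"dy":0.127,"dz":0,"rx":0,"ry":0,"rz":0,"gripper":0.1},{"dx":0.001,"dy":0.127,"dz":0,"rx":0,"ry":0,"rz":0,"gripper":0.1},{"dx":0.001,"dy":0.127,"dz":0,"rx":0,"ry":0,"rz":0,"gripper":0.1}]'
```

```text
time: 33.62
tool_pos: [0.6128, -0.0054, 0.0739]
tool_rot: [-1.571, -0.001, 0.0]
contact_force: [0.2, -0.2, -0.4]
opening: 0.019
```

Its height is right. I release, rise and back off towards +y so the fixed cameras have a clear view.

```bash
python3 -m creep '[{"dx":0,"dy":0.001,"dz":0,"rx":0,"ry":0,"rz":0,"gripper":0.1},{"dx":0,"dy":0.001,"dz":0,"rx":0,"ry":0,"rz":0,"gripper":0.6},{"dx":0,"dy":0.001,"dz":0,"rx":0,"ry":0,"rz":0,"gripper":0.6},{"dx":0,"dy":0.001,"dz":0,"rx":0,"ry":0,"rz":0,"gripper":0.6},{"dx":0,"dy":0.001,"dz":0,"rx":0,"ry":0,"rz":0,"gripper":0.6},{"dx":0,"dy":-0.02,"dz":0,"rx":0,"ry":0,"rz":0,"gripper":0.6},{"dx":0,"dy":-0.07,"dz":0,"rx":0,"ry":0,"rz":0,"gripper":0.6},{"dx":0,"dy":-0.127,"dz":0,"rx":0,"ry":0,"rz":0,"gripper":0.6},{"dx":0,"dy":-0.14,"dz":0,"rx":0,"ry":0,"rz":0,"gripper":0.6},{"dx":0,"dy":-0.14,"dz":0,"rx":0,"ry":0,"rz":0,"gripper":0.6}]'
python3 w.py w14 .6115,-.005,.05,.045,.056 .6115,-.005,.05,.073,.084
python3 -m creep '[{"dx":0,"dy":0,"dz":0.06,"rx":0,"ry":0,"rz":0,"gripper":0.6},{"dx":0,"dy":0,"dz":0.12,"rx":0,"ry":0,"rz":0,"gripper":0.6},{"dx":0,"dy":0,"dz":0.18,"rx":0,"ry":0,"rz":0,"gripper":0.6},{"dx":0,"dy":0,"dz":0.24,"rx":0,"ry":0,"rz":0,"gripper":0.6},{"dx":0,"dy":0,"dz":0.3,"rx":0,"ry":0,"rz":0,"gripper":0.6},{"dx":0,"dy":0,"dz":0.34,"rx":0,"ry":0,"rz":0,"gripper":0.6},{"dx":0,"dy":0,"dz":0.34,"rx":0,"ry":0,"rz":0,"gripper":0.6}]'
python3 - <<'E'
from h import *
for n in("top","side"):
    p,d=read_camera(n); cv2.imwrite(f"pics/{n}1.png",p[:,:,::-1]); np.savez(n+'1.npz',p=p,d=d)
    X=world(n,d); V=d>0
    for k,c,bs in(('day',(.597,-.295),[(.077,.09),(.105,.116)]),('night',(.6117,-.005),[(.045,.058),(.073,.084)]),('vial',(.462,-.13),[(.1,.13)]),('timer',(.466,-.27),[(.02,.08)]),('bowl',(.799,.07),[(.035,.055)])):
        r=np.hypot(X[...,0]-c[0],X[...,1]-c[1]);m=V&(r<(.075 if k=='bowl' else .045))
        print(n,k,[topring(X,m,*b) for b in bs], 'top z %.4f'%np.percentile(X[m][:,2],99.5))
E
```

```text
time: 34.88
tool_pos: [0.6126, -0.0054, 0.2136]
tool_rot: [-1.571, -0.001, 0.0]
contact_force: [0.6, 0.2, -1.0]
opening: 0.0548
34.875 [ 0.61256656 -0.00537355  0.21362698] [-1.57087586e+00 -1.33110673e-03  2.41482653e-05] 0.05478415467596764
.6115,-.005,.05,.045,.056 (array([ 0.6114, -0.0047]), 0.056, 2287)
.6115,-.005,.05,.073,.084 (array([ 0.6114, -0.0047]), 0.0204, 424)
time: 35.8
tool_pos: [0.6107, 0.3375, 0.2096]
tool_rot: [-1.572, 0.005, 0.004]
contact_force: [0.4, -0.2, -0.2]
opening: 0.0552
top day [(array([ 0.5983, -0.2942]), 0.0566, 540), (array([ 0.5977, -0.2941]), 0.0199, 88)] top z 0.1132
top night [(array([ 0.6124, -0.0062]), 0.0558, 489), (array([ 0.6128, -0.0058]), 0.0201, 75)] top z 0.0812
top vial [(array([ 0.4625, -0.1302]), 0.0253, 158)] top z 0.1208
top timer [(array([ 0.4669, -0.2695]), 0.0639, 778)] top z 0.0662
top bowl [(array([0.7995, 0.0701]), 0.1197, 581)] top z 0.0476Traceback (most recent call last):
  File "<stdin>", line 7, in <module>
    return _quantile_unchecked(
        a, q, axis, out, overwrite_input, method, keepdims, weights)
    return _ureduce(a,
                    func=_quantile_ureduce_func,
    ...<5 lines>...
                    overwrite_input=overwrite_input,
                    method=method)
    r = func(a, **kwargs)
    result = _quantile(arr,
                       quantiles=q,
    ...<2 lines>...
                       out=out,
                       weights=wgt)
    slices_having_nans = np.isnan(arr[-1, ...])
                                  ~~~^^^^^^^^^
IndexError: index -1 is out of bounds for axis 0 with size 0
```

View pics/side1.png

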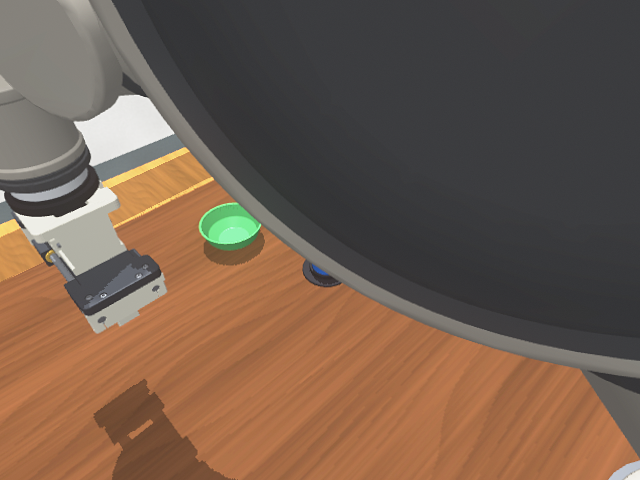

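View pics/top1.png

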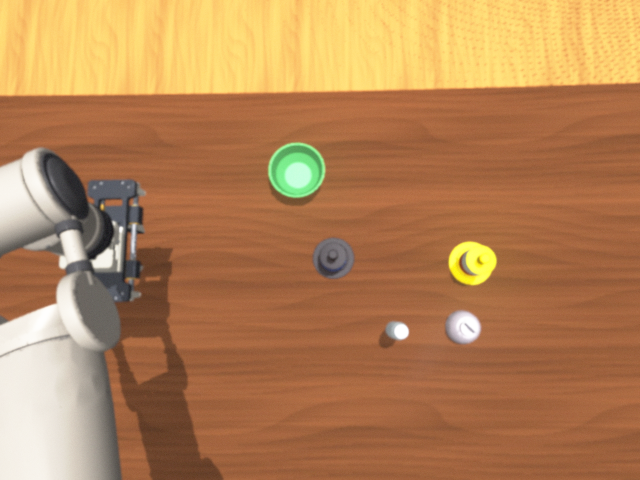

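The side view is blocked by the arm. The top view shows the day tower at (475,262), the night tower at (333,258) and the bystanders unmoved. One last check is the tilt of the lids from the images already taken.

Run:
```python
from h import *
f=np.load('top1.npz'); X=world('top',f['d'])
for c,lo,hi in(((.598,-.294),.077,.092),((.6125,-.006),.045,.06)):
    r=np.hypot(X[...,0]-c[0],X[...,1]-c[1]); m=(r<.025)&(r>.013)&(X[...,2]>lo)&(X[...,2]<hi); Q=X[m]
    s=np.linalg.lstsq(np.c_[Q[:,:2]-c,np.ones(len(Q))],Q[:,2],rcond=None)[0]; print(len(Q),s)
robot.hand_in()
```

```text
347 [-0.00297859  0.00011319  0.08362264]
331 [0.00522866 0.00528651 0.05146287]
the job is handed in; nothing more can be done
```

Both towers are built and the job was handed in at about 36 s of the 128 s allowed. No verdict is reported on hand-in.

- **Day tower:** red pot, white pot and yellow lid are on the yellow stand. The lid disc is within about 2 mm of the stand centre. The knob top read 113 mm against 111 mm expected. The top camera had read 2–3 mm high on every object from the start, so that counts as seated.
- **Night tower:** blue pot and black lid are on the black stand, within about 2 mm of its centre. The knob top read 81 mm against 79 mm expected, with the same camera offset.
- **Level:** planes fitted to the lid discs tilt by less than 0.01 rad.
- **Bystanders:** the timer, vial and bowl were all within 1 mm of where they started.
- **Robot:** the gripper was open and well clear of everything at hand-in.

**Checks that failed or disagreed:**
- The last side-camera view was blocked by the arm, so the final check rests on the top camera and on the wrist views taken after each placing.
- The blue pot read 54.5 mm across in the grip rather than 56 mm, but it seated normally.
- My first move command was refused because its rows lacked some keys; nothing moved.

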